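# Set the loaf stop collar at the yellow mark

### The job

On the loaf gauge, slide the black stop collar smoothly along its bar, under the overhanging bracket, and bring it to rest with its paddle over the yellow stripe, without running well past the stripe. Only when it stands there, press its red clamp lever down until you feel it come up firmly against its stop, without forcing it, so that the collar is left clamped at the yellow stripe, and leave everything else on the table where it is.

Things in the scene. Friction and masses are not known exactly. Their poses are not given: they have to be found in the camera images.
- gauge: loaf gauge fixed to the table: white plate 260 x 540 x 12 mm (x -100 to +160, y -270 to +270) with a level steel bar 18 mm thick along y over x = 0, its axis 50 mm above the table, between end blocks 80 mm tall (inner faces at y = -245, +245). Origin: under the bar's middle, on the table; z up; +y runs along the bar from the collar's starting side to the side of the stripes
- bracket (a point): grey bracket over the bar's middle (gauge y -6 to +6 mm): this point is on its arm's under face, above the bar's axis, 107 mm above the table. The arm is 12 mm thick and overhangs from its leg (gauge x -96 to -80) to a free end at x = +42. The collar and its posts pass under it with 6 mm to spare, but a gripper holding a post does not: let go and take hold again beyond it
- collar: stop collar: black sleeve 120 mm long (y), 36 mm thick, free only to slide along the bar (friction about 3 N; stays where left), to 180 mm from the gauge's middle either way. It starts at -y of the bracket. Origin: on the bar's axis, mid-sleeve; axes as the gauge's. On its +x side an aluminium paddle, 4 mm thick, at y = 0, x +18 to +103 mm, its lower edge 33 mm below the origin
- post_back (a point): top middle of the rear of the collar's two upright steel grip posts, at y = -50 mm in the collar's frame. Each post is 24 mm (x) by 16 mm (y) and stands 33 mm out of the sleeve, its top 51 mm above the collar's origin (101 mm above the table). The red lever is halfway between the posts, 35 mm clear of each
- post_front (a point): top middle of the front grip post, at y = +50 mm in the collar's frame; the same size
- pointer (a point): point on the paddle's lower edge, at (+80, 0, -33) mm in the collar's frame: the part read against the stripes
- lever (a joint): red clamp lever, hinged parallel to the bar 22 mm above the collar's origin, pointing to the gauge's -x. 0 = raised 0.62 rad above level, 0.62 rad = fully down (level, its stop). About 6 N straight down on its pad moves it; it stays where left. At its stop the resistance rises sharply: over 8 N is firm, over 45 N would harm it
- lever_pad: red pad at the end of the lever, where it is pressed, 22 x 22 mm, 10 mm thick; origin: middle of its top, 47 mm from the lever's hinge. With the lever raised it is about 34 mm in -x of the bar's axis and 105 mm above the table; fully down, 47 mm in -x and 79 mm above the table
- mark_yellow: yellow stripe, 6 mm wide, painted across the white plate at right angles to the bar, also as a band on the bar and a tab on the plate's far (+x) edge. The target. Origin: on the table under the bar, at the stripe's middle; axes parallel to the gauge's; it is 75 to 175 mm from the gauge's middle on the +y side. Two others, blue and green, lie 24 mm or more away, in any order
- mark_blue: blue stripe, not wanted; built as the yellow one
- mark_green: green stripe, not wanted; built as the yellow one
- loaf_left: brown loaf 112 x 216 x 98 mm on the table at the robot's left (+y), loose; origin under its middle
- loaf_right: brown loaf, the same size, at the robot's right (-y), loose
- spare_collar: loose steel ring 34 mm wide, 14 mm tall, lying on the gauge's plate near its far edge on the -y side
- scraper: loose spatula lying on the table to the right, nearer than the gauge
- brush: loose brush lying on the table beyond the gauge
- oil: loose amber jar, 60 mm thick and 120 mm tall, standing on the left, nearer than the gauge

How it is judged:
On the way, in this order (a step that is already met when the one before it is completed fails the run):
1. the collar stands still with its paddle over the yellow stripe (within 5 mm), the lever still raised (y of pointer in the frame of mark_yellow between -0.005 and 0.005 m and linear speed of collar below 0.01 m/s and value of joint lever below 0.3 rad), for 0.2 s.
2. the lever is fully down, felt firmly against its stop (fingers press on it with over 8 N), and the paddle still over the yellow stripe (y of pointer in the frame of mark_yellow between -0.005 and 0.005 m and value of joint lever above 0.54 rad and contact force between the fingers and lever_pad above 8 N), for 0.05 s.
At the end, for the whole second after the job is handed in: the paddle's pointer is within 5 mm of the yellow stripe's middle along the bar, the collar is at rest, and the lever is down to at least 0.54 of its 0.62 rad, after being felt firmly against its stop (y of pointer in the frame of mark_yellow between -0.005 and 0.005 m and linear speed of collar below 0.01 m/s and value of joint lever above 0.54 rad); the robot touches nothing.
It fails at once if the collar runs more than 20 mm past the yellow stripe (y of pointer in the frame of mark_yellow above 0.02 m).
It fails at once if the collar is flung along the bar (faster than 0.5 m/s) (linear speed of collar above 0.5 m/s).
It fails at once if the lever is forced: over 45 N on it (contact force between the fingers and lever_pad above 45 N).
It fails at once if a bystander is moved more than 30 mm (distance of any of loaf_left, loaf_right, spare_collar, scraper, brush, oil from where it was at the start of the episode above 0.03 m).
It also fails if it takes over 58 s, if anything falls off the work surface, if the arm or the gripper's body presses on something with over 40 N, if the wrist force passes 120 N, or if a joint passes its speed limit or range.

### The arm

A 7-joint arm with a two-finger parallel gripper is mounted at the origin on the work surface. World frame = base frame: x ahead of the robot, y to its left, z up, the work surface at z = 0. Lengths are in m, angles in rad, forces in N, time in s.
With the tool pointing down it reaches from about 0.425 to 1.025 m from the base axis. Payload 3.6 kg.
Tool frame: the origin (TCP) lies midway between the tips of the shut fingers; the grasp point (between the pads) lies 19 mm behind it; z points along the fingers, y is the line along which they close (so a half turn about z gives the same grasp; the last joint's range is limited). The gripper opens to 85 mm and grips with 20 to 120 N. Pads are 22 mm wide; open, the fingers measure 114 mm over their backs; the gripper's body (76 mm by 85 mm) begins 54 mm behind the grasp point. The pads swing forward as they close: fully open they stand 13 mm farther back than shut.
Start: joints at [-1.367, 0.591, 0.048, 1.609, -0.033, 0.943, -0.034], TCP at [0.213, 0.693, 0.231] pointing down, gripper open.
Joint ranges: [-2.69, 2.69], [-0.47, 2.24], [-1.27, 1.36], [0.19, 2.51], [-1.53, 4.68], [0.08, 2.07], [-3.09, 3.09]. Speed limits (rad/s): [2.57, 2.57, 3.14, 3.14, 3.14, 3.14, 3.14].

### API

Orientations are given as a unit quaternion [x, y, z, w].
In Python, from cell import arm, cam, workorder gives the robot as it stands (arm), with the cameras (cam) and the job (workorder).
- The arm moves only by the tool nudge_tcp, called after "Emit:" as name(argument=value, ...), one argument or row to a line, values as JSON. Schema: {"type":"object","properties":{"increments":{"type":"object","properties":{"deltas":{"type":"array","items":{"type":"array","items":{"type":"number"},"minItems":7,"maxItems":7},"minItems":1,"maxItems":5}},"additionalProperties":false,"required":["deltas"]},"grip_n":{"type":"number"},"only":{"type":"string"},"quiet":{"type":"boolean"},"lines":{"type":"string"}},"required":["increments"],"additionalProperties":false}. increments is an object whose key "deltas" holds a list of rows, 1 to 5 of them, each of 7 numbers: a rotation vector rx, ry, rz in rad, then dx, dy, dz in m, then the finger opening in m; each row is the pose to reach, as a shift and turn from the pose commanded when the call began, along the tool's axes at that moment; what a row does not reach only later rows make up. A row lasts 1/10 s, in which the tool goes at most 0.05 m and 0.15 rad, less where a joint would pass 70% of its speed; a pose out of reach is approached as far as the arm can. The fingers move at their own pace and stop on an object; grip_n is the grip in N (left out, the last holds). Time passes only in rows, so rows that do not move let the fingers close. The tool returns the time, the measured TCP pose, the force, the opening and the grip force at its end. only (a regular expression) keeps the lines of the reply that match it, lines (a string "A,B") keeps lines A to B, and quiet returns only ok. Input that does not fit is refused with a message, and nothing moves.
- arm.get_state(): the state, without advancing time (a new reading comes with each control period).
- cam.camera(name): name is "side" or "top"; returns the picture (480x640x3 uint8, red, green, blue); there is no depth.
- cam.camera_model(name): a dict with "vfov" (degrees; the focal length in pixels is half the picture's height over the tangent of half this angle, whatever the lens; pixels are square), "cx", "cy" (the principal point, pixels), "camera_from_world" (4x4, takes a point from world to camera coordinates). Camera axes: x right, y up, looking along -z (the intrinsics and any distortion apply to the point x, -y, -z); pixel columns grow to the right and rows downward; lengths in m; the calibration is good to about 2 mm. A picture is of the moment at which its call begins. camera_model takes no time and is no camera call.
- workorder.hand_in(): hands the job in; it is judged then, once.
The state is a dict: "time_s": time; "joint_pos": joint angles; "dq": joint speeds; "joint_efforts": joint torques, N m; "ee_pos": TCP position; "eef_rot": TCP orientation; "wrist_force": force on the tool from outside, world axes, zero at the start; "moment": the same for the moment, N m; "width": finger opening in m; "grip_force": force on a finger pad.
Only numpy, scipy, OpenCV 4.12 (cv2) and the standard library are available. Lean on these libraries where they do the work, as an engineer would, in place of code of your own. Each camera call takes 0.05 s, during which the arm holds its last target. There are 200 camera calls.

## Working session

There is one attempt and no reset: what is moved stays moved. The work goes in short steps, Python scripts to look and compute and a tool call to move; the robot and the scene stay as the last step left them, time stands still between calls to the robot, and variables do not carry over. Pictures are saved under pics/ and viewed, at most 12 in all, crops included, and the job is handed in when it is done.

```bash
ls; mkdir -p pics
```

Run:
```python
from cell import arm, cam, workorder
import cv2, numpy as np
for n in("side","top"):
    cv2.imwrite(f"pics/{n}0.png",cam.camera(n)[:,:,::-1]); m=cam.camera_model(n); print(n,{k:(np.round(v,4).tolist() if k=="camera_from_world" else v) for k,v in m.items()})
s=arm.get_state(); print(s)
```

```text
cell.py
pics
side {'vfov': 54.656975388344826, 'cx': 321.9168690658085, 'cy': 230.77006200137916, 'camera_from_world': [[0.8853, -0.465, 0.0055, -0.4677], [0.2271, 0.4427, 0.8674, -0.1884], [-0.4058, -0.7667, 0.4975, -1.1802], [0.0, 0.0, 0.0, 1.0]]}
top {'vfov': 43.214883082479645, 'cx': 310.19657713942837, 'cy': 238.65071717196295, 'camera_from_world': [[-0.0038, -1.0, -0.0058, -0.0092], [0.9833, -0.0048, 0.1818, -0.5525], [-0.1818, -0.005, 0.9833, -1.3383], [0.0, 0.0, 0.0, 1.0]]}
{'time_s': 0.1, 'joint_pos': array([-1.36655942,  0.59202175,  0.04829213,  1.6096821 , -0.03329379,
        0.94275156, -0.03370468]), 'dq': array([ 1.11462952e-03, -3.15564891e-03,  3.32827176e-04, -3.10710609e-03,
       -1.36314576e-04, -8.66310267e-04,  6.59757835e-05]), 'joint_efforts': array([ 4.30390122e-03, -5.49997759e+01,  1.55361559e+00, -1.98824805e+01,
        9.82211321e-03,  3.84126339e-03,  2.65296256e-05]), 'ee_pos': array([0.21244762, 0.69238623, 0.23026349]), 'eef_rot': array([ 1.48274764e-01,  9.88945668e-01, -1.02462623e-03, -9.67513436e-05]), 'wrist_force': array([ 0.33604412,  0.07808399, -0.36658117]), 'moment': array([-1.72200725e-02,  1.70133607e-05, -9.30421399e-03]), 'grip_force': 0.0, 'width': 0.0858204056845665}
```

View pics/side0.png

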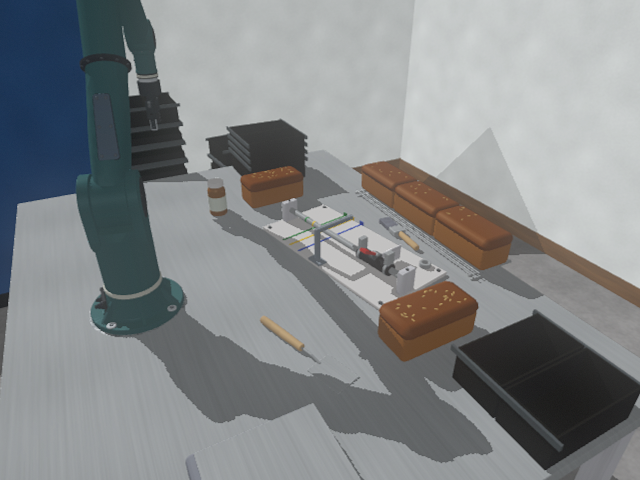

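View pics/top0.png

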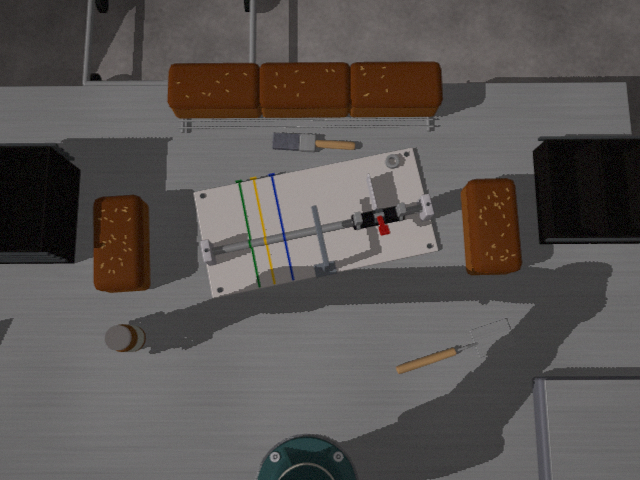

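The side view shows the gauge at about (355,245), with the black collar near (375,260). In the top view the plate's corners are near (194,192), (410,149), (440,249) and (214,296). The posts are near (360,220) and (405,211), the lever is at (383,226), and the yellow stripe runs (252,178)–(274,284), between green and blue. I'll enlarge both.

Run:
```python
import cv2
a=cv2.imread("pics/top0.png")[140:305,185:450]; cv2.imwrite("pics/topc.png",cv2.resize(a,None,fx=3,fy=3,interpolation=cv2.INTER_CUBIC))
a=cv2.imread("pics/side0.png")[190:315,255:455]; cv2.imwrite("pics/sidec.png",cv2.resize(a,None,fx=4,fy=4,interpolation=cv2.INTER_CUBIC))
```

```text
(no output)
```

View pics/topc.png

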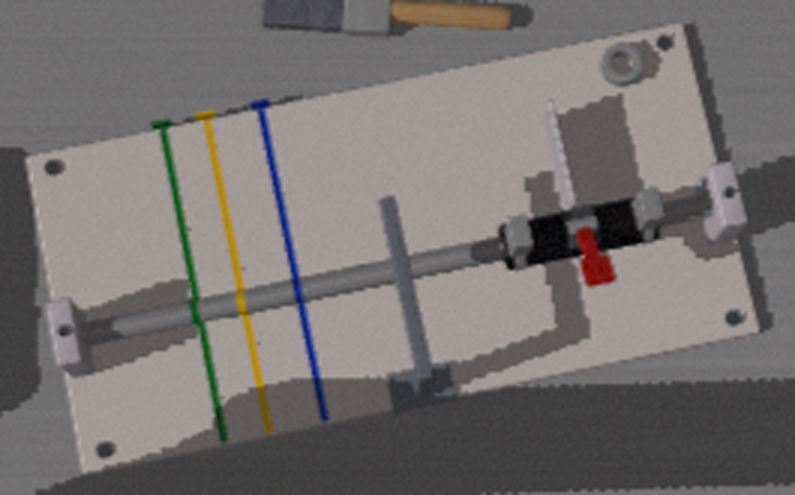

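View pics/sidec.png

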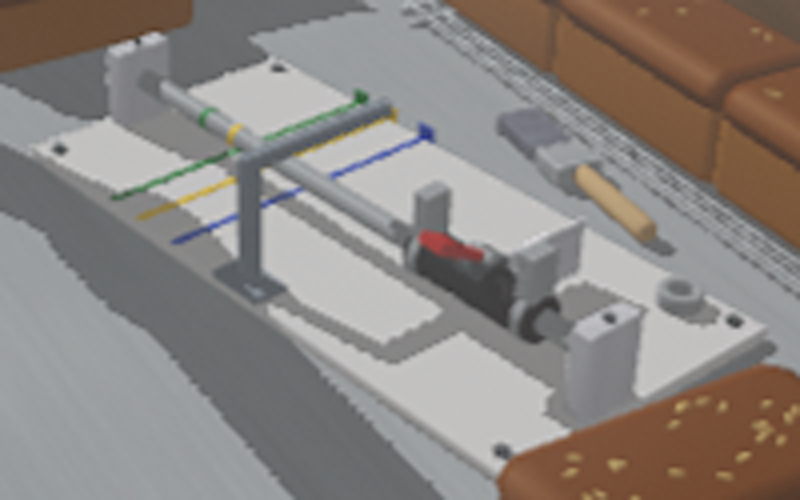

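The enlargements show yellow is the middle stripe, from (206,118) to (268,430) in the top crop. The post tops are at about (516,227) and (650,200) in the top crop, and (433,188) and (540,250) in the side crop. Next I'll fit the poses.

Create h.py:
```python
import numpy as np
from scipy.optimize import least_squares
from scipy.spatial.transform import Rotation as R
from cell import arm, cam, workorder
M={n:cam.camera_model(n) for n in("side","top")}
def proj(n,p):
    m=M[n]; f=240/np.tan(np.radians(m["vfov"])/2); T=np.array(m["camera_from_world"])
    c=np.atleast_2d(p)@T[:3,:3].T+T[:3,3]
    return np.c_[m["cx"]+f*c[:,0]/-c[:,2], m["cy"]-f*c[:,1]/-c[:,2]]
def tri(obs): # {cam:(u,v)}
    return least_squares(lambda p:np.concatenate([proj(n,p)[0]-q for n,q in obs.items()]),[.65,0,.05])
def top(u,v): return np.array([(u+.5)/3-.5+185,(v+.5)/3-.5+140])
def side(u,v): return np.array([(u+.5)/4-.5+255,(v+.5)/4-.5+190])
def g2w(g,p):
    p=np.atleast_2d(p); c,s=np.cos(g[2]),np.sin(g[2])
    return np.c_[g[0]+c*p[:,0]-s*p[:,1], g[1]+s*p[:,0]+c*p[:,1], p[:,2]]
def on_z(n,q,z): return np.r_[least_squares(lambda p:proj(n,[*p,z])[0]-q,[.65,0]).x,z]
```

Run:
```python
from h import *
T=[((.16,.27,.012),(27,157)),((.16,-.27,.012),(687,24)),((-.1,-.27,.012),(760,330)),((-.1,.27,.012),(86,470)),((.042,0,.119),(387,199))]
S=[((-.1,.27,.012),(38,148)),((.16,-.27,.012),(768,330))]
def res(g): return np.concatenate([(proj("top",g2w(g,p))[0]-top(*q)) for p,q in T]+[(proj("side",g2w(g,p))[0]-side(*q)) for p,q in S])
r=least_squares(res,[.65,0,.2]); g=r.x; print("gauge",g,np.round(r.fun,1))
c,s=np.cos(g[2]),np.sin(g[2])
def w2g(p): d=np.array(p)-[g[0],g[1],0]; return np.array([c*d[0]+s*d[1],-s*d[0]+c*d[1],d[2]])
for nm,a,b in(("front",(516,221),(433,188)),("back",(648,195),(540,250))):
    q=tri({"top":top(*a),"side":side(*b)}); print(nm,q.x,w2g(q.x),np.round(q.fun,1))
for q in((206,118),(268,430),(237,274)): print("yel",w2g(on_z("top",top(*q),.012)))
for q in((395,116),(145,217)): print("yelS",w2g(on_z("side",side(*q),.012)))
print("bandS",w2g(on_z("side",side(233,130),.059)))
print("bandT",w2g(on_z("top",top(240,302),.059)))
for q in((552,103),(568,205)): print("paddle top",w2g(on_z("top",top(*q),.06)))
```

```text
gauge [ 0.57399081 -0.02900225  0.1996705 ] [-0.1 -1.1 -0.4 -0.8  1.   0.9 -0.9  1.   0.4 -1.1 -1.8  0.   0.6  0.3]
front [ 0.5982686  -0.11467253  0.10107884] [ 0.00680305 -0.08878359  0.10107884] [-0.3  0.7  0.9 -0.2]
back [ 0.61812722 -0.21329329  0.10018993] [ 0.00670605 -0.18938385  0.10018993] [-0.3  0.5  0.7 -0.2]
yel [0.1598022 0.1244091 0.012    ]
yel [-0.09630614  0.12377403  0.012     ]
yel [0.02969765 0.12408648 0.012     ]
yelS [0.16912185 0.12568235 0.012     ]
yelS [-0.09038248  0.12478927  0.012     ]
bandS [-0.00525888  0.12399116  0.059     ]
bandT [-0.00196839  0.12394958  0.059     ]
paddle top [ 0.10247064 -0.14208402  0.06      ]
paddle top [ 0.0209328  -0.13630597  0.06      ]
```

Create go.py:
```python
# work out the shift in tool axes to gauge-frame point (x,y,z), finger line along gauge x
import sys; from h import *
G=np.array([.574,-.029,.1997])
s=arm.get_state(); Rt=R.from_quat(s["eef_rot"])
x,y,z=map(float,sys.argv[1:4]); p=g2w(G,[x,y,z])[0]
c,sn=np.cos(G[2]),np.sin(G[2])
goal=R.from_matrix(np.array([[-sn,c,0],[c,sn,0],[0,0,-1]]).T)
if (Rt.inv()*goal).magnitude()>1.6: goal=goal*R.from_rotvec([0,0,np.pi])
w=s["ee_pos"]-[G[0],G[1],0]
print("now gauge",np.round([c*w[0]+sn*w[1],-sn*w[0]+c*w[1],w[2]],4),"t",s["time_s"],"F",np.round(s["wrist_force"],1))
print("rotvec",np.round((Rt.inv()*goal).as_rotvec(),3),"shift",np.round(Rt.inv().apply(p-s["ee_pos"]),4))
```

```bash
python3 go.py .002 -.189 .2
```

```text
now gauge [-0.2113  0.7788  0.2303] t 0.1 F [ 0.3  0.1 -0.4]
rotvec [-2.000e-03  1.000e-03  1.073e+00] shift [-0.6491 -0.7487  0.0319]
```

Emit:
nudge_tcp(
  increments={"deltas":[[0, 0, 0.1, -0.032, -0.037, 0, 0.085], [0, 0, 0.2, -0.064, -0.074, 0, 0.085], [0, 0, 0.3, -0.096, -0.111, 0, 0.085], [0, 0, 0.4, -0.128, -0.148, 0, 0.085], [0, 0, 0.5, -0.16, -0.185, 0, 0.085]]},
  grip_n=30,
)

```text
time_s: 0.6
ee_pos: [0.3118, 0.4671, 0.231]
eef_rot: [0.39, 0.921, -0.0, 0.0]
wrist_force: [1.2, 0.5, 0.7]
width: 0.0847
grip_force: 0.0
```

```bash
python3 go.py .002 -.189 .2
```

```text
now gauge [-0.1586  0.5383  0.231 ] t 0.6 F [1.2 0.5 0.7]
rotvec [-0.     0.     0.569] shift [-0.6991 -0.2569  0.0314]
```

Emit:
nudge_tcp(
  increments={"deltas":[[0, 0, 0.1, -0.046, -0.017, 0, 0.085], [0, 0, 0.2, -0.092, -0.034, 0, 0.085], [0, 0, 0.3, -0.138, -0.051, 0, 0.085], [0, 0, 0.4, -0.184, -0.068, 0, 0.085], [0, 0, 0.5, -0.23, -0.085, 0, 0.085]]},
)

```text
time_s: 1.1
ee_pos: [0.4114, 0.2434, 0.2313]
eef_rot: [0.606, 0.796, 0.0, -0.0]
wrist_force: [0.6, 0.8, 0.1]
width: 0.0851
grip_force: 0.0
```

```bash
python3 go.py .002 -.189 .2
```

```text
now gauge [-0.1053  0.2992  0.2313] t 1.1 F [0.6 0.8 0.1]
rotvec [-0.   -0.    0.07] shift [-0.4945  0.0731  0.0312]
```

Emit:
nudge_tcp(
  increments={"deltas":[[0, 0, 0.07, -0.048, 0.007, 0, 0.085], [0, 0, 0.07, -0.096, 0.014, 0, 0.085], [0, 0, 0.07, -0.144, 0.021, 0, 0.085], [0, 0, 0.07, -0.192, 0.028, 0, 0.085], [0, 0, 0.07, -0.24, 0.035, 0, 0.085]]},
)

```text
time_s: 1.6
ee_pos: [0.5098, 0.0219, 0.2312]
eef_rot: [0.632, 0.775, -0.0, -0.0]
wrist_force: [0.3, 0.3, 1.0]
width: 0.0844
grip_force: 0.0
```

```bash
python3 go.py .002 -.189 .2
```

```text
now gauge [-0.0528  0.0626  0.2312] t 1.6 F [0.3 0.3 1. ]
rotvec [-0.    -0.     0.004] shift [-0.2518  0.0539  0.0311]
```

Emit:
nudge_tcp(
  increments={"deltas":[[0, 0, 0, -0.047, 0.011, 0, 0.085], [0, 0, 0, -0.094, 0.022, 0, 0.085], [0, 0, 0, -0.141, 0.033, 0, 0.085], [0, 0, 0, -0.188, 0.044, 0.01, 0.085], [0, 0, 0, -0.23, 0.054, 0.02, 0.06]]},
)

```text
time_s: 2.1
ee_pos: [0.6096, -0.1933, 0.211]
eef_rot: [0.632, 0.775, 0.0, 0.0]
wrist_force: [-0.3, 0.2, 1.4]
width: 0.0728
grip_force: 0.0
```

Emit:
nudge_tcp(
  increments={"deltas":[[0, 0, 0, -0.021, 0, 0.01, 0.06], [0, 0, 0, -0.021, 0, 0.01, 0.06], [0, 0, 0, -0.021, 0, 0.01, 0.06]]},
)

```text
time_s: 2.4
ee_pos: [0.6123, -0.211, 0.2005]
eef_rot: [0.632, 0.775, -0.0, -0.001]
wrist_force: [0.5, -0.1, -0.6]
width: 0.06
grip_force: 0.0
```

```bash
python3 go.py .002 -.189 .14
```

Run:
```python
from h import *; import cv2
s=arm.get_state(); print(s["ee_pos"])
for n in("top","side"):
    a=cam.camera(n)[:,:,::-1]; u,v=proj(n,s["ee_pos"])[0].astype(int); print(n,u,v,max(u-65,0),max(v-65,0))
    cv2.imwrite(f"pics/{n}1.png",cv2.resize(a[max(v-65,0):v+65,max(u-50,0):u+50],None,fx=4,fy=4,interpolation=cv2.INTER_CUBIC))
a=[cv2.imread(f"pics/{n}1.png") for n in("top","side")]
cv2.imwrite("pics/both1.png",np.hstack(a))
```

```text
now gauge [ 0.0015 -0.186   0.2005] t 2.4 F [ 0.5 -0.1 -0.6]
rotvec [-0.002 -0.002  0.002] shift [-0.0031  0.0006  0.0605]
[ 0.61233492 -0.21098156  0.20054453]
top 406 196 341 131
side 391 218 326 153
```

View pics/both1.png

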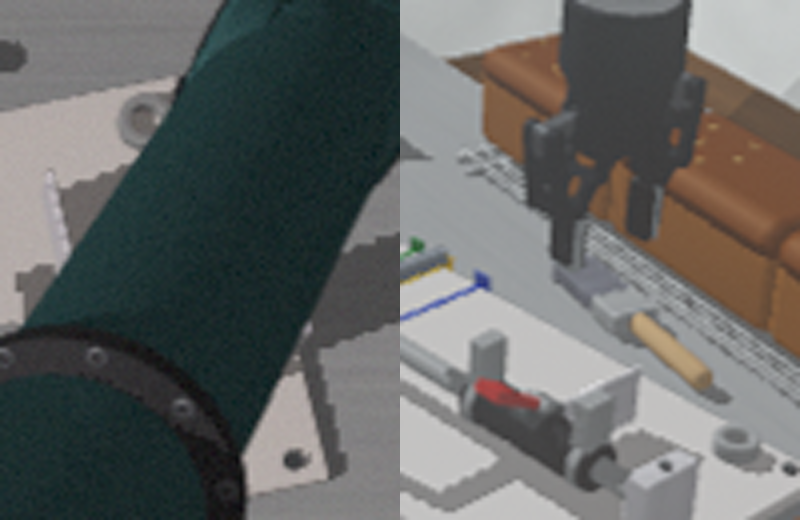

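The top view is blocked by the arm. In the side view the fingers straddle along gauge x above the rear post, at crop (590,395), with nothing touched. Next I'll descend, then close gently.

Emit:
nudge_tcp(
  increments={"deltas":[[0, 0, 0, -0.003, 0, 0.03, 0.06], [0, 0, 0, -0.003, 0, 0.06, 0.06], [0, 0, 0, -0.003, 0, 0.09, 0.06], [0, 0, 0, -0.003, 0, 0.122, 0.06], [0, 0, 0, -0.003, 0, 0.122, 0.06]]},
  grip_n=30,
)

```text
time_s: 3.0
ee_pos: [0.611, -0.2104, 0.0759]
eef_rot: [0.631, 0.776, -0.001, -0.004]
wrist_force: [-0.4, -0.0, -0.4]
width: 0.0604
grip_force: 0.0
```

Emit:
nudge_tcp(
  increments={"deltas":[[0, 0, 0, 0, 0, 0, 0.03], [0, 0, 0, 0, 0, 0, 0.03], [0, 0, 0, 0, 0, 0, 0.03]]},
)

```text
time_s: 3.3
ee_pos: [0.6145, -0.2146, 0.0814]
eef_rot: [0.632, 0.775, 0.0, 0.001]
wrist_force: [-1.5, 0.3, 0.5]
width: 0.0299
grip_force: 0.6
```

```bash
python3 go.py .002 -.189 .078
```

```text
now gauge [ 0.0029 -0.1899  0.0814] t 3.3 F [-1.5  0.3  0.5]
rotvec [0.002 0.001 0.004] shift [ 0.0009 -0.0009  0.0034]
```

Emit:
nudge_tcp(
  increments={"deltas":[[0, 0, 0, 0, 0, 0, 0.015], [0, 0, 0, 0, 0, 0, 0.015], [0, 0, 0, 0, 0, 0, 0.015]]},
)

```text
time_s: 3.6
ee_pos: [0.6116, -0.2153, 0.0812]
eef_rot: [0.632, 0.775, -0.001, -0.001]
wrist_force: [-5.5, -0.5, 6.0]
width: 0.0234
grip_force: 30.4
```

```bash
python3 go.py .002 -.189 .078
```

```text
now gauge [-1.000e-04 -1.901e-01  8.120e-02] t 3.6 F [-5.5 -0.5  6. ]
rotvec [-0.002 -0.001  0.003] shift [0.0011 0.0021 0.0032]
```

Gripped, with an opening of 23.4 mm. I'll slide along the bar.

Emit:
nudge_tcp(
  increments={"deltas":[[0, 0, 0, 0.003, -0.002, 0, 0.015], [0, 0, 0, 0.01, -0.002, 0, 0.015], [0, 0, 0, 0.02, -0.002, 0, 0.015], [0, 0, 0, 0.03, -0.002, 0, 0.015], [0, 0, 0, 0.04, -0.002, 0, 0.015]]},
  grip_n=40,
)

```text
time_s: 4.1
ee_pos: [0.6037, -0.1772, 0.0812]
eef_rot: [0.632, 0.775, -0.0, 0.001]
wrist_force: [-3.0, -4.3, 8.8]
width: 0.0232
grip_force: 41.0
```

```bash
python3 go.py 0 -.03 .081
```

```text
now gauge [-0.0002 -0.1511  0.0812] t 4.1 F [-3.  -4.3  8.8]
rotvec [0.001 0.003 0.002] shift [ 1.211e-01  5.000e-04 -1.000e-04]
```

Emit:
nudge_tcp(
  increments={"deltas":[[0, 0, 0, 0.01, 0, 0, 0.015], [0, 0, 0, 0.02, 0, 0, 0.015], [0, 0, 0, 0.03, 0, 0, 0.015], [0, 0, 0, 0.04, 0, 0, 0.015], [0, 0, 0, 0.05, 0, 0, 0.015]]},
)

```text
time_s: 4.6
ee_pos: [0.5936, -0.1279, 0.0812]
eef_rot: [0.632, 0.775, -0.0, 0.001]
wrist_force: [-2.7, -4.0, 10.6]
width: 0.0227
grip_force: 41.2
```

```bash
python3 go.py 0 -.03 .081
```

```text
now gauge [-0.0004 -0.1008  0.0812] t 4.6 F [-2.7 -4.  10.6]
rotvec [0.001 0.002 0.002] shift [0.0708 0.0006 0.    ]
```

Emit:
nudge_tcp(
  increments={"deltas":[[0, 0, 0, 0.01, 0, 0, 0.015], [0, 0, 0, 0.02, 0, 0, 0.015], [0, 0, 0, 0.03, 0, 0, 0.015], [0, 0, 0, 0.04, 0, 0, 0.015], [0, 0, 0, 0.048, 0, 0, 0.015]]},
)

```text
time_s: 5.1
ee_pos: [0.5838, -0.0803, 0.0812]
eef_rot: [0.632, 0.775, -0.0, 0.001]
wrist_force: [-2.9, -3.3, 11.8]
width: 0.0233
grip_force: 41.3
```

Emit:
nudge_tcp(
  increments={"deltas":[[0, 0, 0, 0.008, 0, 0, 0.015], [0, 0, 0, 0.014, 0, 0, 0.015], [0, 0, 0, 0.018, 0, 0, 0.015], [0, 0, 0, 0.02, 0, 0, 0.015], [0, 0, 0, 0.02, 0, 0, 0.015]]},
)

```text
time_s: 5.6
ee_pos: [0.5797, -0.0602, 0.0812]
eef_rot: [0.632, 0.775, 0.0, 0.0]
wrist_force: [-3.5, -2.6, 12.3]
width: 0.0226
grip_force: 41.4
```

```bash
python3 go.py 0 -.03 .081
```

Run:
```python
from h import *; import cv2
a=cam.camera("side")[:,:,::-1]; cv2.imwrite("pics/side2.png",cv2.resize(a[150:310,255:455],None,fx=3,fy=3,interpolation=cv2.INTER_CUBIC))
```

```text
now gauge [-0.0006 -0.0317  0.0812] t 5.6 F [-3.5 -2.6 12.3]
rotvec [ 0.    -0.     0.003] shift [0.0017 0.0007 0.0002]
```

View pics/side2.png

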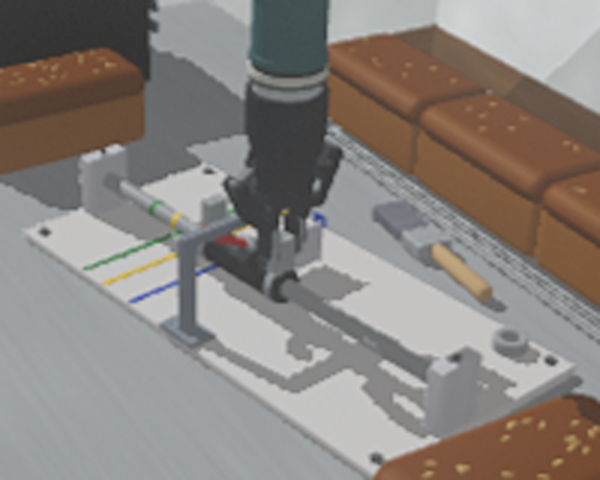

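The rear post stands just short of the bracket, and the front post at crop (213,205) is already beyond it. Now I'll release, hop over the bracket and take the front post.

Emit:
nudge_tcp(
  increments={"deltas":[[0, 0, 0, 0, 0, 0, 0.06], [0, 0, 0, 0, 0, 0, 0.06], [0, 0, 0, 0, 0, 0, 0.06], [0, 0, 0, 0, 0, -0.03, 0.06], [0, 0, 0, 0, 0, -0.06, 0.06]]},
  grip_n=30,
)

```text
time_s: 6.15
ee_pos: [0.5791, -0.0591, 0.1389]
eef_rot: [0.632, 0.775, -0.001, -0.001]
wrist_force: [0.2, 0.1, 0.2]
width: 0.0604
grip_force: 0.0
```

Emit:
nudge_tcp(
  increments={"deltas":[[0, 0, 0, 0, 0, -0.04, 0.06], [0, 0, 0, 0.03, 0, -0.06, 0.06], [0, 0, 0, 0.07, 0, -0.06, 0.06], [0, 0, 0, 0.1, 0, -0.06, 0.06], [0, 0, 0, 0.1, 0, -0.06, 0.06]]},
)

```text
time_s: 6.65
ee_pos: [0.5586, 0.0448, 0.1988]
eef_rot: [0.628, 0.778, 0.001, -0.002]
wrist_force: [0.3, 0.4, -0.0]
width: 0.0597
grip_force: 0.0
```

```bash
python3 go.py 0 .068 .081;  python3 - <<'E'
from h import *; import cv2
a=cam.camera("side")[:,:,::-1]; cv2.imwrite("pics/side3.png",cv2.resize(a[150:310,255:455],None,fx=3,fy=3,interpolation=cv2.INTER_CUBIC))
E
```

```text
now gauge [-0.0004  0.0754  0.1988] t 6.65 F [ 0.3  0.4 -0. ]
rotvec [-0.001 -0.004  0.012] shift [-0.0078  0.0004  0.1178]
```

View pics/side3.png

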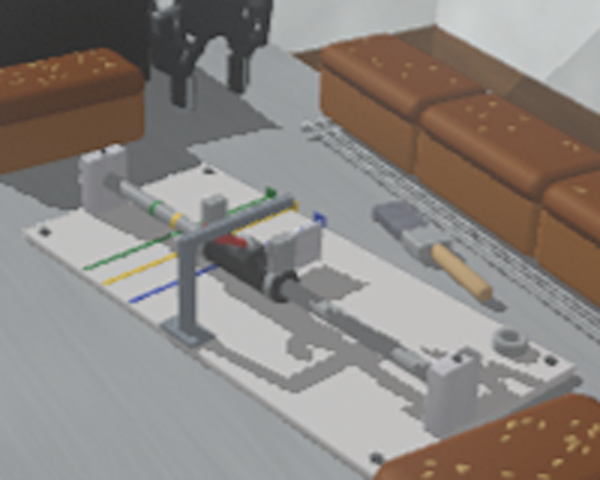

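The front post is free, with its top at crop (213,200), and the fingers are above it. I'll settle, then descend.

Emit:
nudge_tcp(
  increments={"deltas":[[0, 0, 0, 0, 0, 0.02, 0.06], [0, 0, 0, 0, 0, 0.04, 0.06], [0, 0, 0, 0, 0, 0.05, 0.06], [0, 0, 0, 0, 0, 0.05, 0.06]]},
)

```text
time_s: 7.1
ee_pos: [0.5587, 0.037, 0.1479]
eef_rot: [0.632, 0.775, -0.001, -0.001]
wrist_force: [-0.3, -0.5, -0.1]
width: 0.06
grip_force: 0.0
```

```bash
python3 go.py 0 .068 .081; python3 -c "
from h import *
print(proj('side',g2w([.574,-.029,.1997],[0,.068,.101])),213/3+255,200/3+150)"
```

```text
now gauge [-0.0019  0.0677  0.1479] t 7.1 F [-0.3 -0.5 -0.1]
rotvec [-0.003  0.     0.002] shift [0.0003 0.0021 0.0669]
[[325.80144649 216.31938898]] 326.0 216.66666666666669
```

Prediction and picture agree.

Emit:
nudge_tcp(
  increments={"deltas":[[0, 0, 0, 0, 0, 0.02, 0.06], [0, 0, 0, 0, 0, 0.04, 0.06], [0, 0, 0, 0, 0, 0.067, 0.06], [0, 0, 0, 0, 0, 0.067, 0.06], [0, 0, 0, 0, 0, 0.067, 0.06]]},
  grip_n=30,
)

```text
time_s: 7.6
ee_pos: [0.5601, 0.0375, 0.0828]
eef_rot: [0.632, 0.775, -0.0, 0.0]
wrist_force: [-0.6, 0.3, 0.1]
width: 0.0602
grip_force: 0.0
```

Emit:
nudge_tcp(
  increments={"deltas":[[0, 0, 0, 0, 0, 0, 0.03], [0, 0, 0, 0, 0, 0, 0.03], [0, 0, 0, 0, 0, 0, 0.015], [0, 0, 0, 0, 0, 0, 0.015], [0, 0, 0, 0, 0, 0, 0.015]]},
  grip_n=40,
)

```text
time_s: 8.1
ee_pos: [0.5595, 0.0379, 0.0837]
eef_rot: [0.632, 0.775, 0.0, -0.0]
wrist_force: [-2.3, -0.3, 5.8]
width: 0.023
grip_force: 40.0
```

```bash
python3 go.py 0 .174 .081
```

```text
now gauge [-0.001   0.0684  0.0837] t 8.1 F [-2.3 -0.3  5.8]
rotvec [ 0.    -0.001  0.003] shift [0.1056 0.0013 0.0028]
```

Go 0.095, leaving about 10 mm, and then look.

Emit:
nudge_tcp(
  increments={"deltas":[[0, 0, 0, 0.004, 0, 0, 0.015], [0, 0, 0, 0.014, 0, 0, 0.015], [0, 0, 0, 0.026, 0, 0, 0.015], [0, 0, 0, 0.038, 0, 0, 0.015], [0, 0, 0, 0.05, 0, 0, 0.015]]},
)

```text
time_s: 8.6
ee_pos: [0.5497, 0.0855, 0.0837]
eef_rot: [0.632, 0.775, -0.0, 0.001]
wrist_force: [-1.3, -2.8, 6.2]
width: 0.023
grip_force: 40.1
```

Emit:
nudge_tcp(
  increments={"deltas":[[0, 0, 0, 0.012, 0, 0, 0.015], [0, 0, 0, 0.024, 0, 0, 0.015], [0, 0, 0, 0.034, 0, 0, 0.015], [0, 0, 0, 0.042, 0, 0, 0.015], [0, 0, 0, 0.045, 0, 0, 0.015]]},
)

```text
time_s: 9.1
ee_pos: [0.5404, 0.1307, 0.0837]
eef_rot: [0.632, 0.775, -0.0, 0.0]
wrist_force: [-2.1, -3.4, 8.0]
width: 0.0228
grip_force: 40.1
```

Emit:
nudge_tcp(
  increments={"deltas":[[0, 0, 0, 0, 0, 0, 0.015], [0, 0, 0, 0, 0, 0, 0.015]]},
)

```text
time_s: 9.3
ee_pos: [0.5403, 0.1311, 0.0837]
eef_rot: [0.632, 0.775, 0.0, -0.0]
wrist_force: [-2.0, -1.2, 7.9]
width: 0.0232
grip_force: 40.2
```

```bash
python3 go.py 0 .174 .081
```

Run:
```python
from h import *; import cv2
for n in("side","top"): cv2.imwrite(f"pics/{n}4.png",cam.camera(n)[:,:,::-1])
a=cv2.imread("pics/side4.png")[190:265,290:400]; b=cv2.imread("pics/top4.png")[150:300,200:320]
cv2.imwrite("pics/both4.png",np.hstack([cv2.resize(a,(440,300),interpolation=2),cv2.resize(b,(240,300),interpolation=2)]))
```

```text
now gauge [-0.0013  0.1636  0.0837] t 9.3 F [-2.  -1.2  7.9]
rotvec [ 0.    -0.001  0.004] shift [0.0104 0.0013 0.0027]
```

View pics/both4.png

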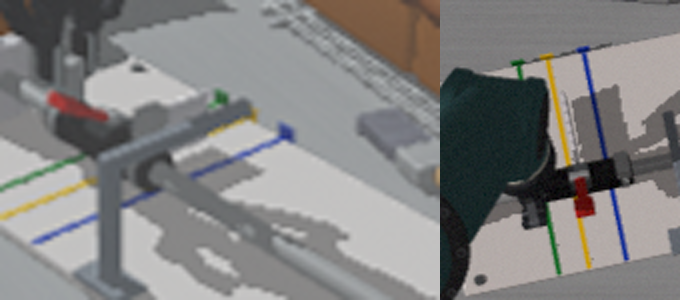

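The top view shows the paddle at crop (565–578, 95–160), just to the right (-y) of the yellow stripe, by about 10 mm as expected. I'll zoom in to measure it precisely.

Run:
```python
import cv2
a=cv2.imread("pics/top4.png")[170:260,230:310]; cv2.imwrite("pics/z4.png",cv2.resize(a,None,fx=6.6,fy=6.6,interpolation=cv2.INTER_CUBIC))
```

```text
(no output)
```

View pics/z4.png

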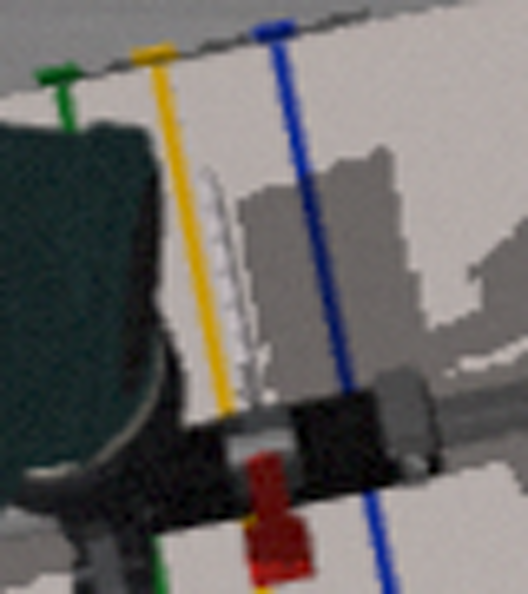

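Run:
```python
from h import *
g=[.574,-.029,.1997]
f=lambda p:(np.round((proj("top",g2w(g,p))[0]-[230,170]+.5)*6.6-.5,0))
for y in(.1116,.1136,.1156):
  print(y,[ [f([x,y+d,z]).tolist() for x in(.1,.08,.03)] for d,z in((-.002,.017),(.002,.06),(.002,.068))])
print("yel",[f([x,.124,.012]).tolist() for x in(.16,.1,.08,.03)])
print("lever pad",f([-.034,.1136,.105]), f([-.034,.1106,.105]))
print("rear post",f([0,.0636,.101]))
```

```text
0.1116 [[[227.0, 207.0], [237.0, 260.0], [264.0, 394.0]], [[205.0, 180.0], [216.0, 234.0], [243.0, 372.0]], [[203.0, 174.0], [214.0, 229.0], [241.0, 367.0]]]
0.1136 [[[221.0, 208.0], [232.0, 261.0], [258.0, 395.0]], [[200.0, 181.0], [211.0, 235.0], [238.0, 373.0]], [[198.0, 175.0], [209.0, 230.0], [236.0, 368.0]]]
0.1156 [[[216.0, 209.0], [226.0, 262.0], [253.0, 396.0]], [[194.0, 182.0], [205.0, 236.0], [232.0, 374.0]], [[192.0, 176.0], [203.0, 231.0], [230.0, 369.0]]]
yel [[158.0, 61.0], [189.0, 218.0], [199.0, 271.0], [225.0, 405.0]]
lever pad [269. 529.] [278. 527.]
rear post [397. 403.]
```

Emit:
nudge_tcp(
  increments={"deltas":[[0, 0, 0, 0.003, 0, 0, 0.015], [0, 0, 0, 0.006, 0, 0, 0.015], [0, 0, 0, 0.009, 0, 0, 0.015], [0, 0, 0, 0.011, 0, 0, 0.015], [0, 0, 0, 0.011, 0, 0, 0.015]]},
)

```text
time_s: 9.9
ee_pos: [0.5383, 0.1409, 0.0837]
eef_rot: [0.632, 0.775, -0.0, 0.0]
wrist_force: [-2.3, -2.0, 8.0]
width: 0.0231
grip_force: 40.2
```

Emit:
nudge_tcp(
  increments={"deltas":[[0, 0, 0, 0, 0, 0, 0.015], [0, 0, 0, 0, 0, 0, 0.015], [0, 0, 0, 0, 0, 0, 0.06], [0, 0, 0, 0, 0, 0, 0.06], [0, 0, 0, 0, 0, 0, 0.06]]},
)

```text
time_s: 10.4
ee_pos: [0.5386, 0.1424, 0.0824]
eef_rot: [0.632, 0.775, 0.0, 0.0]
wrist_force: [1.1, 0.1, -0.3]
width: 0.0598
grip_force: 0.0
```

Emit:
nudge_tcp(
  increments={"deltas":[[0, 0, 0, 0, 0, -0.04, 0.06], [0, 0, 0, 0, 0, -0.08, 0.06], [0, 0, 0, 0.03, 0, -0.1, 0.06], [0, 0, 0, 0.08, 0, -0.1, 0.06], [0, 0, 0, 0.12, 0, -0.1, 0.06]]},
)

```text
time_s: 10.9
ee_pos: [0.5143, 0.2622, 0.1835]
eef_rot: [0.632, 0.775, 0.002, -0.0]
wrist_force: [-0.0, 0.4, 0.6]
width: 0.0601
grip_force: 0.0
```

```bash
python3 go.py 0 .174 .081;python3 - <<'E'
from h import *
import cv2
for n in("side","top"): cv2.imwrite(f"pics/{n}5.png",cam.camera(n)[:,:,::-1])
a=cv2.imread("pics/top5.png")[170:260,230:310]; b=cv2.imread("pics/side5.png")[190:265,290:370]
cv2.imwrite("pics/z5.png",cv2.resize(np.hstack([a,np.pad(b,((0,15),(0,0),(0,0)))]),None,fx=5,fy=5,interpolation=cv2.INTER_CUBIC))
E
```

```text
now gauge [-0.0008  0.2972  0.1835] t 10.9 F [-0.   0.4  0.6]
rotvec [ 0.002 -0.002  0.003] shift [-1.234e-01  1.000e-04  1.023e-01]
```

View pics/z5.png

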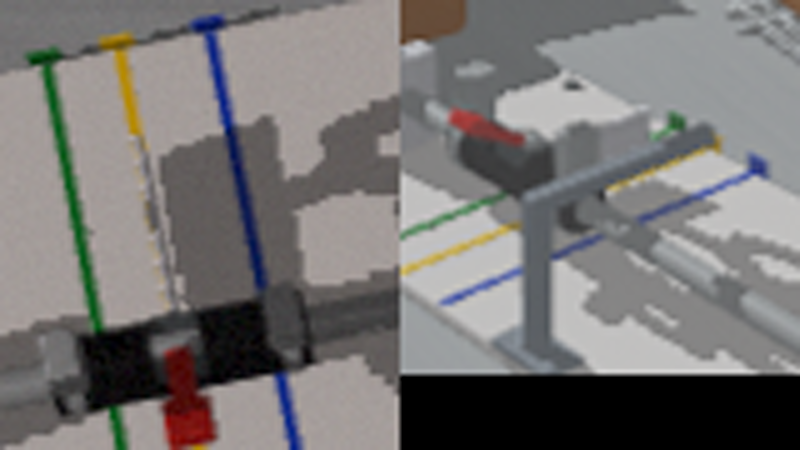

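The paddle now nearly covers the stripe: only a yellow sliver shows at its left edge, near (148,200). A sheared, averaged intensity profile will give the exact offset.

Run:
```python
from h import *; import cv2
g=[.574,-.029,.1997]
a=cv2.imread("pics/top5.png").astype(np.float32)
def prof(x0,x1,z,ys):
    xs=np.linspace(x0,x1,60); out=[]
    for y in ys:
        p=proj("top",g2w(g,np.c_[xs,np.full(60,y),np.full(60,z)])).astype(np.float32)
        out.append(cv2.remap(a,p[:,0].reshape(1,-1),p[:,1].reshape(1,-1),1)[0].mean(0))
    return np.array(out)
ys=np.arange(.106,.142,.001)
A=prof(.110,.150,.012,ys);B=prof(.045,.095,.017,ys);C=prof(-.095,-.055,.012,ys)
for y,p,q,r in zip(ys,A,B,C): print(f"{y*1000:.0f}",p.astype(int),q.astype(int),r.astype(int))
```

```text
106 [153 155 163] [90 91 96] [154 157 164]
107 [153 156 163] [90 91 96] [154 156 164]
108 [153 156 163] [90 91 96] [154 156 164]
109 [153 155 163] [90 91 96] [154 156 164]
110 [153 155 163] [90 91 96] [154 157 164]
111 [153 155 163] [90 91 97] [154 157 164]
112 [153 155 163] [90 91 97] [154 157 164]
113 [153 155 162] [90 92 96] [154 157 164]
114 [153 155 163] [90 92 96] [154 157 164]
115 [153 155 163] [91 92 97] [154 156 164]
116 [153 155 163] [ 96  98 103] [153 155 163]
117 [153 156 163] [110 112 118] [152 155 162]
118 [152 155 163] [126 128 134] [148 154 162]
119 [145 154 163] [132 133 140] [135 153 165]
120 [128 150 165] [125 126 132] [111 149 169]
121 [103 146 167] [114 115 120] [ 84 146 174]
122 [ 76 141 169] [110 109 114] [ 52 144 179]
123 [ 52 138 171] [115 113 118] [ 23 142 181]
124 [ 35 138 173] [121 121 127] [ 14 141 182]
125 [ 32 139 175] [123 130 138] [ 30 143 180]
126 [ 50 142 174] [127 139 149] [ 67 146 177]
127 [ 83 146 172] [132 146 156] [106 150 172]
128 [115 150 169] [140 150 160] [131 153 169]
129 [135 153 166] [146 153 162] [144 155 166]
130 [146 155 165] [150 155 163] [151 156 165]
131 [151 155 164] [152 155 163] [154 157 164]
132 [152 155 163] [153 156 163] [154 157 164]
133 [152 155 162] [153 156 163] [154 156 164]
134 [153 155 162] [153 156 163] [154 156 164]
135 [153 155 162] [153 156 163] [154 157 164]
136 [153 155 163] [153 156 163] [154 157 164]
137 [153 156 163] [153 155 163] [154 157 164]
138 [153 156 163] [153 155 162] [154 157 164]
139 [153 155 163] [153 155 163] [154 156 164]
140 [153 155 162] [153 155 163] [154 156 164]
141 [153 155 163] [153 155 163] [154 156 164]
```

The lower edge reads y ≈ 122.7 mm against yellow at 124.5 mm, about 2 mm short and within tolerance. I'll cross-check it with the post tops, then move over the lever pad with the fingers shut.

Run:
```python
from h import *
g=[.574,-.029,.1997]
f=lambda p:(np.round((proj("top",g2w(g,p))[0]-[230,170]+.5)*5-.5,0))
for y in(.1206,.1226,.1246): print(y,"front",f([0,y+.05,.101]),"rear",f([0,y-.05,.101]),"pad",f([-.034,y,.105]),"padedge",f([-.04,y,.105]))
```

```text
0.1206 front [ 63. 353.] rear [285. 308.] pad [188. 404.] padedge [191. 417.]
0.1226 front [ 59. 354.] rear [281. 309.] pad [184. 405.] padedge [186. 418.]
0.1246 front [ 54. 355.] rear [276. 310.] pad [179. 406.] padedge [182. 419.]
```

Emit:
nudge_tcp(
  increments={"deltas":[[0, 0, 0, -0.04, -0.01, 0, 0], [0, 0, 0, -0.08, -0.02, 0, 0], [0, 0, 0, -0.12, -0.03, 0, 0], [0, 0, 0, -0.16, -0.04, 0, 0], [0, 0, 0, -0.174, -0.045, 0, 0]]},
  grip_n=30,
)

```text
time_s: 11.5
ee_pos: [0.5045, 0.0746, 0.1825]
eef_rot: [0.634, 0.773, -0.001, 0.001]
wrist_force: [-0.7, 0.7, -0.0]
width: -0.0004
grip_force: 0.0
```

Emit:
nudge_tcp(
  increments={"deltas":[[0, 0, 0, 0, 0, 0, 0], [0, 0, 0, 0, 0, 0, 0], [0, 0, 0, 0, 0, 0, 0]]},
)

```text
time_s: 11.8
ee_pos: [0.5055, 0.0821, 0.1821]
eef_rot: [0.631, 0.776, 0.0, -0.0]
wrist_force: [0.3, -0.5, -0.5]
width: -0.0
grip_force: 0.0
```

```bash
python3 go.py -.045 .123 .12
```

```text
now gauge [-0.0451  0.1225  0.1821] t 11.8 F [ 0.3 -0.5 -0.5]
rotvec [ 0.    -0.001  0.007] shift [0.0004 0.0001 0.0621]
```

Run:
```python
from h import *; import cv2
g=[.574,-.029,.1997]
def prof(a,x0,x1,z,ys):
    xs=np.linspace(x0,x1,60); out=[]
    for y in ys:
        p=proj("top",g2w(g,np.c_[xs,np.full(60,y),np.full(60,z)])).astype(np.float32)
        out.append(cv2.remap(a,p[:,0].reshape(1,-1),p[:,1].reshape(1,-1),1)[0].mean())
    return np.array(out).astype(int)
for n,y0 in(("top0",-.139),("top4",.112),("top5",.1226)):
    a=cv2.imread(f"pics/{n}.png").astype(np.float32); ys=y0+np.arange(-.012,.013,.001)
    print(n,y0,"paddle",prof(a,.045,.095,.017,ys)); print("   sleeve (z .068)",prof(a,-.01,.01,.068,y0+np.r_[-.068:-.05:.002,.05:.07:.002]))
    print("   posts z.101",prof(a,-.008,.008,.101,y0+np.r_[-.064:-.036:.002]),prof(a,-.008,.008,.101,y0+np.r_[.036:.066:.002]))
    print("   pad", *[int(round(v)) for v in [0]])
    hsv=cv2.cvtColor(cv2.imread(f"pics/{n}.png"),cv2.COLOR_BGR2HSV); m=((hsv[:,:,0]<6)|(hsv[:,:,0]>174))&(hsv[:,:,1]>170)&(hsv[:,:,2]>60)
    m[:150]=0;m[300:]=0; v,u=np.nonzero(m); k=v>np.percentile(v,55); c=[u[k].mean(),v[k].mean()]; P=on_z("top",c,.105); d=P-[.574,-.029,0]; print("   pad px",np.round(c,1),"gauge y",-np.sin(.1997)*d[0]+np.cos(.1997)*d[1], len(u))
```

```text
top0 -0.139 paddle [ 92 104 122 139 151 156 155 153 151 149 149 150 151 151 149 145 141 138
 136 135 135 134 134 133 133]
   sleeve (z .068) [ 68  75  89  95  96  97  97  98 105 106 110 105  73  49  66  80  82  82
  82  81]
   posts z.101 [ 80  80  80  99 106 109 109 110 111 118 118 112 104  74  37] [ 17  20  47  92 108 109 109 110 112 119 118 100  64  59  86 109]
   pad 0
   pad px [383.6 230.7] gauge y -0.13896643494755972 133
top4 0.112 paddle [102 102 102 102 103 107 117 134 148 150 141 132 134 146 162 172 175 175
 172 167 159 150 139 128 121]
   sleeve (z .068) [80 79 79 75 57 54 67 71 71 23 28 30 29 29 30 32 37 39 43 43]
   posts z.101 [88 87 71 60 68 73 73 74 74 74 71 53 30 21 18] [20 21 21 26 30 35 40 42 39 36 36 36 39 44 47 52]
   pad 0
   pad px [271.6 254.5] gauge y 0.11293301961723028 122
top5 0.1226 paddle [ 93  93  93  93  93  96 107 124 134 132 121 112 113 120 128 135 142 148
 152 155 156 157 157 157 157]
   sleeve (z .068) [ 71  72  71  65  45  49  62  67  66  96  97 100  99 103 107 103 102 102
 101 101]
   posts z.101 [81 75 53 51 63 68 67 67 66 67 60 40 22 18 16] [ 19  25  45  71 100 110 111 112 113 114 120 108  98  95  95  95]
   pad 0
   pad px [267.1 255.5] gauge y 0.1230927276585403 125
```

All cues agree: the collar is at 122–123 mm against yellow at 124.3 mm, so about 1.7 mm short, which is within tolerance. Now I'll press the lever in small steps.

Emit:
nudge_tcp(
  increments={"deltas":[[0, 0, 0, 0, 0, 0.03, 0], [0, 0, 0, 0, 0, 0.055, 0], [0, 0, 0, 0, 0, 0.07, 0], [0, 0, 0, 0, 0, 0.07, 0]]},
)

```text
time_s: 12.2
ee_pos: [0.5038, 0.0818, 0.1103]
eef_rot: [0.631, 0.776, -0.001, -0.002]
wrist_force: [0.1, -0.9, 0.2]
width: 0.0001
grip_force: 0.0
```

Emit:
nudge_tcp(
  increments={"deltas":[[0, 0, 0, 0, 0, 0.003, 0], [0, 0, 0, 0, 0, 0.006, 0], [0, 0, 0, 0, 0, 0.009, 0], [0, 0, 0, 0, 0, 0.012, 0], [0, 0, 0, 0, 0, 0.015, 0]]},
)

```text
time_s: 12.7
ee_pos: [0.502, 0.0798, 0.0977]
eef_rot: [0.632, 0.775, -0.002, -0.003]
wrist_force: [-5.3, -0.2, 6.6]
width: 0.0005
grip_force: 3.4
```

```bash
python3 go.py -.045 .123 .079
```

```text
now gauge [-0.049   0.1209  0.0977] t 12.7 F [-5.3 -0.2  6.6]
rotvec [-0.006 -0.002  0.003] shift [0.0021 0.0042 0.0187]
```

Emit:
nudge_tcp(
  increments={"deltas":[[0, 0, 0, 0, 0, 0.002, 0], [0, 0, 0, 0, 0, 0.005, 0], [0, 0, 0, 0, 0, 0.008, 0], [0, 0, 0, 0, 0, 0.011, 0], [0, 0, 0, 0, 0, 0.013, 0]]},
)

```text
time_s: 13.2
ee_pos: [0.5038, 0.0798, 0.0849]
eef_rot: [0.632, 0.775, -0.0, -0.001]
wrist_force: [-4.4, -0.1, 6.4]
width: 0.0002
grip_force: 2.6
```

```bash
python3 go.py -.045 .123 .079
```

```text
now gauge [-0.0472  0.1205  0.0849] t 13.2 F [-4.4 -0.1  6.4]
rotvec [-0.002 -0.001  0.003] shift [0.0025 0.0022 0.0059]
```

Emit:
nudge_tcp(
  increments={"deltas":[[0, 0, 0, 0, 0, 0.001, 0], [0, 0, 0, 0, 0, 0.002, 0], [0, 0, 0, 0, 0, 0.003, 0]]},
)

```text
time_s: 13.5
ee_pos: [0.5032, 0.0796, 0.0819]
eef_rot: [0.632, 0.775, -0.001, -0.002]
wrist_force: [-4.0, -0.0, 5.7]
width: -0.0003
grip_force: 2.6
```

```bash
python3 go.py -.045 .123 .079
```

```text
now gauge [-0.0479  0.1205  0.0819] t 13.5 F [-4.  -0.   5.7]
rotvec [-0.003 -0.001  0.003] shift [0.0025 0.0029 0.0028]
```

Emit:
nudge_tcp(
  increments={"deltas":[[0, 0, 0, 0, 0, 0.001, 0], [0, 0, 0, 0, 0, 0.002, 0]]},
)

```text
time_s: 13.7
ee_pos: [0.5028, 0.0796, 0.0798]
eef_rot: [0.632, 0.775, -0.001, -0.002]
wrist_force: [-4.9, -1.0, 5.8]
width: 0.0001
grip_force: 2.7
```

Emit:
nudge_tcp(
  increments={"deltas":[[0, 0, 0, 0, 0, 0.0005, 0], [0, 0, 0, 0, 0, 0.001, 0]]},
)

```text
time_s: 13.9
ee_pos: [0.5028, 0.0796, 0.0789]
eef_rot: [0.632, 0.775, -0.001, -0.002]
wrist_force: [-4.9, -0.9, 9.7]
width: 0.0003
grip_force: 4.8
```

Emit:
nudge_tcp(
  increments={"deltas":[[0, 0, 0, 0, 0, 0.0005, 0], [0, 0, 0, 0, 0, 0.0005, 0]]},
)

```text
time_s: 14.1
ee_pos: [0.5028, 0.0796, 0.0788]
eef_rot: [0.632, 0.775, -0.001, -0.002]
wrist_force: [-5.1, -1.5, 9.5]
width: -0.0001
grip_force: 4.9
```

Reached the stop. I'll press a little more for a firm reading.

Emit:
nudge_tcp(
  increments={"deltas":[[0, 0, 0, 0, 0, 0.0007, 0], [0, 0, 0, 0, 0, 0.0007, 0]]},
)

```text
time_s: 14.3
ee_pos: [0.5028, 0.0796, 0.0785]
eef_rot: [0.632, 0.775, -0.001, -0.002]
wrist_force: [-5.8, -0.9, 14.1]
width: 0.0003
grip_force: 7.2
```

Emit:
nudge_tcp(
  increments={"deltas":[[0, 0, 0, 0, 0, 0.0007, 0], [0, 0, 0, 0, 0, 0.0007, 0]]},
)

```text
time_s: 14.5
ee_pos: [0.5028, 0.0796, 0.0783]
eef_rot: [0.632, 0.775, -0.001, -0.002]
wrist_force: [-6.1, -0.9, 19.7]
width: -0.0001
grip_force: 9.7
```

Firm at about 20 N. I'll lift off, move clear and check.

Emit:
nudge_tcp(
  increments={"deltas":[[0, 0, 0, 0, 0, -0.01, 0], [0, 0, 0, 0, 0, -0.05, 0], [0, 0, 0, 0, 0, -0.1, 0], [0, 0, 0, 0.05, 0, -0.12, 0], [0, 0, 0, 0.1, 0, -0.12, 0]]},
)

```text
time_s: 15.0
ee_pos: [0.4891, 0.1743, 0.2006]
eef_rot: [0.634, 0.773, 0.004, 0.002]
wrist_force: [0.8, 0.9, -0.8]
width: -0.0001
grip_force: 0.0
```

Emit:
nudge_tcp(
  increments={"deltas":[[0, 0, 0, 0.05, 0, 0, 0], [0, 0, 0, 0.08, 0, 0, 0], [0, 0, 0, 0.08, 0, 0, 0], [0, 0, 0, 0.08, 0, 0, 0]]},
)

```text
time_s: 15.4
ee_pos: [0.4695, 0.2536, 0.1967]
eef_rot: [0.631, 0.776, 0.0, 0.0]
wrist_force: [-0.2, -0.7, 0.3]
width: -0.0003
grip_force: 0.0
```

Run:
```python
from h import *
import cv2
for n in("side","top"): cv2.imwrite(f"pics/{n}6.png",cam.camera(n)[:,:,::-1])
a=cv2.imread("pics/top6.png")[170:260,230:310]; b=cv2.imread("pics/side6.png")[190:265,290:370]
cv2.imwrite("pics/z6.png",cv2.resize(np.hstack([a,np.pad(b,((0,15),(0,0),(0,0)))]),None,fx=5,fy=5,interpolation=cv2.INTER_CUBIC))
g=[.574,-.029,.1997]
for n in("top5","top6"):
    a=cv2.imread(f"pics/{n}.png").astype(np.float32); xs=np.linspace(.045,.095,60); o=[]
    for y in .1226+np.arange(-.012,.013,.001):
        p=proj("top",g2w(g,np.c_[xs,xs*0+y,xs*0+.017])).astype(np.float32)
        o.append(int(cv2.remap(a,p[:,:1],p[:,1:],1).mean()))
    print(o)
```

```text
[93, 93, 93, 93, 93, 96, 107, 124, 134, 132, 121, 112, 113, 120, 128, 135, 142, 148, 152, 155, 156, 157, 157, 157, 157]
[94, 94, 93, 94, 94, 97, 108, 125, 135, 133, 122, 115, 120, 132, 143, 150, 153, 155, 156, 156, 157, 157, 157, 158, 158]
```

View pics/z6.png

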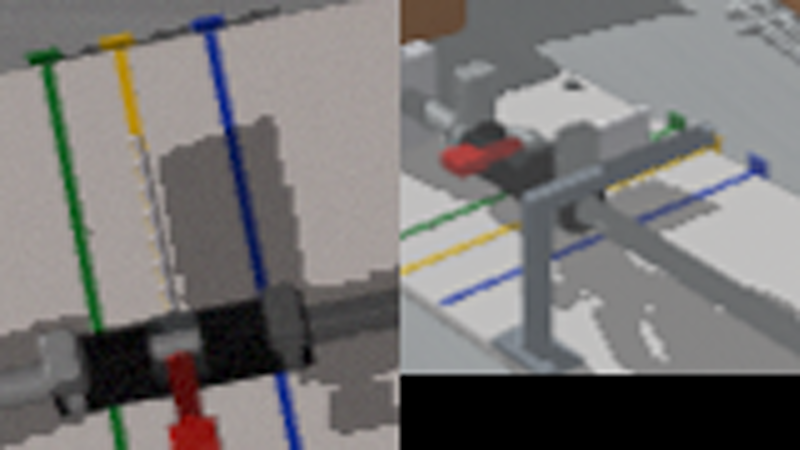

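The lever is level: its pad has moved out to crop (193,435) in the top view and lies flat in the side view. The collar has not moved, so I'm handing in.

```bash
python3 -c "
from cell import arm, cam, workorder
print(workorder.hand_in())"
```

```text
the job is handed in; nothing more can be done
None
```

The job is handed in, with no verdict shown: the collar is clamped about 2 mm short of the yellow stripe's middle (limit 5 mm), and its lever was pressed against its stop with about 20 N.

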